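# Open the spring-lid seal box

## Robot

A 6-joint arm with a two-finger parallel gripper is mounted at the origin on a cart in front of the work surface, level with it; the furniture and walls round the work are solid. World frame = base frame: x ahead of the robot, y to its left, z up, the work surface at z = 0. Lengths are in m, angles in rad, forces in N, time in s.
With the tool pointing down it reaches from about 0.25 to 0.725 m from the base axis. Payload 4 kg.
Tool frame: the origin (TCP) lies on the centre line of the jaws, within the pads' length; the fingertips stand ahead of it and the grasp point (between the pads) lies 11 mm behind it (bot.tip_extent is the z of the fingertips in the tool frame, in m); z points along the fingers, y is the direction in which the jaws open and shut (so a half turn about z gives the same grasp; the last joint's range is limited). The gripper opens to 85 mm and grips with 20 to 120 N. Pads are 22 mm wide; open, the fingers measure 114 mm over their backs; the gripper's body (76 mm by 85 mm) begins 54 mm behind the grasp point. The pads swing forward as they close: fully open they stand 13 mm farther back than shut.
Start: joints at [1.334, 0.241, 0.005, 1.335, 0, 1.571], TCP at [0.117, 0.486, 0.239] pointing down, gripper open.
Joint ranges: [-2.72, 2.72], [-1.05, 1.87], [-1.09, 1.28], [-1.99, 2.15], [-1.42, 1.44], [-3.14, 3.14]. Speed limits (rad/s): [2.79, 2.79, 3.14, 3.14, 3.14, 3.14].

## Interface

Orientations are given as a unit quaternion [x, y, z, w].
In Python, from workcell import bot gives the robot as it stands.
- The arm moves only by the shell command python3 -m jog 'ROWS'. ROWS is JSON, a list that holds one entry, the list of rows, each a list of 7 numbers: the shift along the world's x, y, z in m, then the turn, a rotation vector about the world's x, y, z in degrees, then the closure in counts, from 0 (fully open) to 255 (shut). In form: [[[tx, ty, tz, ax, ay, az, fingers], ...]]. A call has 1 to 10 rows; each row is the pose to reach, as a shift and turn from the pose commanded when the call began; what a row does not reach only later rows make up. A row lasts 1/12 s, in which the tool goes at most 41.7 mm and 7.16 degrees, less where a joint would pass 70% of its speed; a pose out of reach is approached as far as the arm can. A call with a gripper value outside its range is refused whole. The fingers move at their own pace and stop on an object; the grip force is fixed at half the most. Time passes only in rows, so rows that repeat a pose let the fingers close. It gives the time, the measured TCP pose, the force and the opening at its end, in the units of the state.
- bot.get_obs(): the state, without advancing time (a new reading comes with each control period).
- bot.camera(name): name is "side" or "top" or "wrist"; returns the picture (480x640x3 uint8, blue, green, red); there is no depth.
- bot.camera_model(name): a dict with "K" (3x3 intrinsics, pixels), "T" (4x4, takes a point from camera to world coordinates). Camera axes: x right, y down, z forward; pixel columns grow to the right and rows downward; lengths in m; the calibration is good to about 2 mm. A picture is of the moment at which its call begins: read the wrist's pose just before it. camera_model takes no time and is no camera call; for the wrist camera it gives the pose at the moment of the call.
- bot.job_done(): hands the job in, once; it reports no verdict.
The state is a dict: "clock": time; "joint_pos": joint angles; "joint_vel": joint speeds; "tau": joint torques, N m; "eef_pos": TCP position; "tool_rot": TCP orientation; "ft_force": force on the tool from outside, world axes, zero at the start; "ft_torque": the same for the moment, N m; "grip_width": finger opening in m.
Only numpy, scipy, OpenCV 4.12 (cv2) and the standard library are available. Lean on these libraries where they do the work, as an engineer would, in place of code of your own. Each camera call takes 0.05 s, during which the arm holds its last target. There are 200 camera calls.

## Task

Press down the release tab on the front of the small grey steel box so that its lid springs up, and let go of the tab; then push the lid over backwards until it is fully open against its stop and stays there by itself. Use the fingertips only: do not pick up or shift the things standing beside the box or lying in it.

Things in the scene. Friction and masses are not known exactly. Their poses are not given: they have to be found in the camera images.
- seal_box: Grey sheet-steel box, screwed to the bench by a flange at each end; it does not move in a run. 100 mm (its x) by 150 mm (its y), 180 mm long over flanges, walls 50 mm high and 4 mm thick. Origin under its centre on the bench; -x is the front, the side with the release tab; z up; it stands at any yaw up to about 0.4 rad.
- lid (a joint): Angle of the lid, rad: 0 shut and latched, 1.85 the stop (fully open, leaning back 16 degrees past upright, where it rests by itself). The lid is a 100 x 152 x 4 mm plate (0.12 kg) hinged along the rear (+x) top edge of the box. When unlatched a spring leaf lifts it in about half a second to about 1.1 rad and holds it there; beyond that only a light, slightly stiff hinge resists (less than 1 N at the edge).
- lid_edge (a point): Middle of the lid's front edge, at the tip of a 34 mm wide, 8 mm long lip; 108 mm from the hinge line. Height 54 mm when shut, about 150 mm when sprung up (it is then about 49 mm in front of the hinge line), about 158 mm when fully open (30 mm behind the hinge line).
- lid_hinge (a point): Middle of the lid's hinge line, 50 mm behind the box's centre and 54 mm above the bench; the hinge line runs along the box's y.
- tab (a joint): Angle of the release tab, rad: 0 at rest, 0.35 fully pressed; springs back when let go. The latch lets go of the lid at about 0.2 rad (7 mm down at the pad). About 2 N at the pad starts it, about 5 N presses it fully down.
- tab_pad (a point): Place to press, on top of the release tab: a ribbed flat steel paddle, 32 mm wide, that sticks out level 52 mm to the front from its pivot (box x -62 mm, height 34 mm). The pad lies at box x -99 mm, height 36 mm, 15 mm from the free end; pressed, it goes down 12 mm at most. 37 mm behind it stands the latch hook, its top 61 mm high; it leans up to 9 mm toward the pad when the tab is pressed.
- ptfe_tape: Flat roll of thread tape, 58 mm across and 14 mm thick, loose on the box's floor under the lid. Origin under its centre.
- chalk: White stick of marking chalk, 12 x 70 x 9 mm, loose on the box's floor under the lid. Origin under its centre.
- tape_measure: Yellow pocket tape measure, 68 x 72 x 34 mm, loose on the bench beside the box. Origin under its centre.
- flux_tin: Round blue flat tin, 77 mm across, 39 mm high, loose on the bench beside the box. Origin under its centre.
- hemp_reel: Reel of hemp with red end discs, 61 mm across, 56 mm high, loose on the bench beside the box. Origin under its centre.
Not all that is in view belongs to the job. Of the things that look like the seal_box, take the one that is farthest to the robot's right at the start.

How it is judged:
On the way, in this order (a step that is already met when the one before it is completed fails the run):
1. the fingers press the release tab down (value of joint tab above 0.12 rad and contact force between the fingers and tab above 0.5 N).
2. the lid has sprung up and the tab has been let go (value of joint lid above 0.8 rad and value of joint tab below 0.06 rad and contact force between the fingers and tab below 0.1 N), for 0.1 s.
3. the lid is pushed fully open (value of joint lid above 1.72 rad), for 0.2 s.
At the end, for the whole second after the job is handed in: The lid is at more than 1.72 rad (stop at 1.85) and at rest with nothing touching it, the tab is back up (below 0.06 rad), the tape measure, tin and reel are within 20 mm and the tape roll and chalk within 25 mm of where they started (value of joint lid above 1.72 rad and value of joint tab below 0.06 rad and velocity of joint lid below 0.1 rad/s and distance of each of tape_measure, flux_tin, hemp_reel from where it was at the start of the episode below 0.02 m and distance of each of ptfe_tape, chalk from where it was at the start of the episode below 0.025 m).
It fails at once if the tape_measure beside the box is shifted or lifted (distance of tape_measure from where it was at the start of the episode above 0.02 m).
It fails at once if the flux_tin beside the box is shifted or lifted (distance of flux_tin from where it was at the start of the episode above 0.02 m).
It fails at once if the hemp_reel beside the box is shifted or lifted (distance of hemp_reel from where it was at the start of the episode above 0.02 m).
It fails at once if the ptfe_tape in the box is shifted or lifted (distance of ptfe_tape from where it was at the start of the episode above 0.025 m).
It fails at once if the chalk in the box is shifted or lifted (distance of chalk from where it was at the start of the episode above 0.025 m).
It also fails if it takes over 38 s, if anything falls off the work surface, if the arm or the gripper's body presses on something with over 40 N, if the wrist force passes 120 N, or if a joint passes its speed limit or range.

## Working session

There is one attempt and no reset: what is moved stays moved. The work goes in short steps, Python scripts to look and compute and a shell command to move; the robot and the scene stay as the last step left them, time stands still between calls to the robot, and variables do not carry over. Pictures are saved under pics/ and viewed, about 8 in all and at most 12, crops included, and the job is handed in when it is done.

```bash
mkdir -p pics; python3 - <<'E'
from workcell import bot
import cv2
for n in("top","side"):
    cv2.imwrite(f"pics/{n}0.png",bot.camera(n)); m=bot.camera_model(n); print(n,m["K"],m["T"])
o=bot.get_obs();print(o["clock"],o["eef_pos"],o["tool_rot"],o["grip_width"],bot.tip_extent)
E
```

```text
top [[608.07072468   0.         316.88599931]
 [  0.         608.07072468 238.93184593]
 [  0.           0.           1.        ]] [[-0.01192787 -0.9868991   0.16089712  0.36534051]
 [-0.99983007  0.00950946 -0.01579247  0.04291317]
 [ 0.01405553 -0.16105815 -0.98684483  1.34899785]
 [ 0.          0.          0.          1.        ]]
side [[588.86596451   0.         319.16376239]
 [  0.         588.86596451 243.52137202]
 [  0.           0.           1.        ]] [[-0.99667551  0.0501842  -0.06418317  0.62603044]
 [ 0.08146261  0.62671573 -0.77497822  0.87869742]
 [ 0.00133294 -0.77763034 -0.62872035  0.76218529]
 [ 0.          0.          0.          1.        ]]
0.1 [0.11717679 0.48551432 0.23851085] [ 1.18120765e-01  9.92998802e-01 -9.23752034e-04 -1.04331241e-04] 0.08535195170429612 0.008
```

View pics/top0.png

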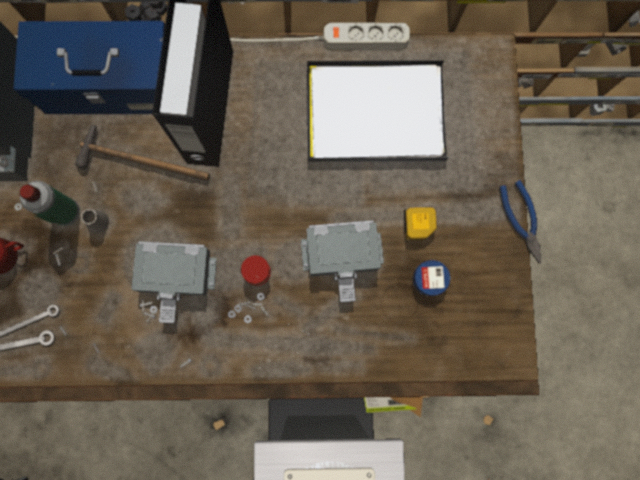

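View pics/side0.png

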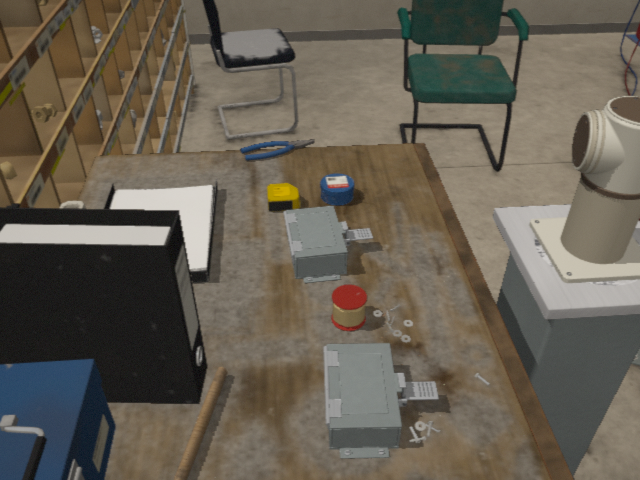

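The top view shows two look-alikes: a box at (343,248) with its tab at (347,290), and one at (171,268) with its tab at (168,310). Image right is -y, so the one at (343,248) is farthest to the robot's right. In the side view it is the farther box, at (318,240). I'll check it in a close crop.

```bash
python3 - <<'E'
import cv2
a=cv2.imread("pics/top0.png")[210:310,290:390]; b=cv2.imread("pics/side0.png")[195:290,275:385]
a=cv2.resize(a,(400*1,400),interpolation=3);b=cv2.resize(b,(400,345),interpolation=3)
b=cv2.copyMakeBorder(b,0,55,0,0,0)
cv2.imwrite("pics/crop.png",cv2.hconcat([a,b]))
E
```

```text
(no output)
```

View pics/crop.png

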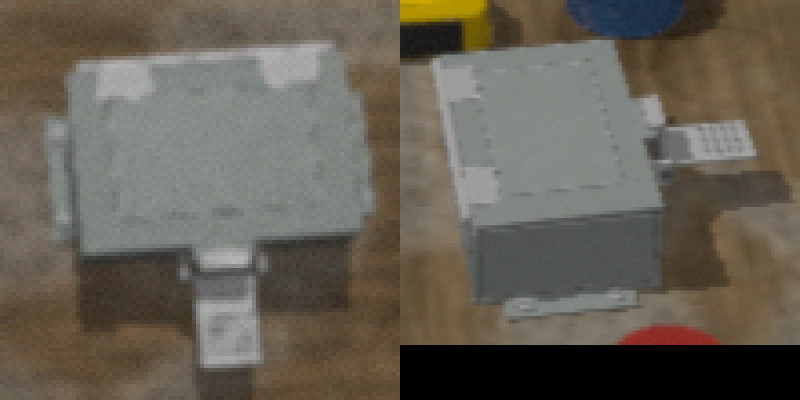

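The crop confirms the target: lid front corners at top (310.5,274) and (380.5,268.5), tab end at (341,301.7) and (355.5,300.2). The side view agrees. I'll fit the pose to both.

```bash
cat > h.py <<'E'
import numpy as np
from workcell import bot
def proj(n,P):
    m=bot.camera_model(n);T=m["T"];c=(np.atleast_2d(P)-T[:3,3])@T[:3,:3]
    p=c@m["K"].T; return p[:,:2]/p[:,2:]
def ray(n,uv,z):
    m=bot.camera_model(n);T=m["T"];d=T[:3,:3]@np.linalg.solve(m["K"],[*uv,1]);o=T[:3,3]
    return o+d*(z-o[2])/d[2]
def box(p,L):
    c,s=np.cos(p[2]),np.sin(p[2]);L=np.atleast_2d(L)
    return np.c_[p[0]+c*L[:,0]-s*L[:,1],p[1]+s*L[:,0]+c*L[:,1],L[:,2]]
E
python3 - <<'E'
from h import *
from scipy.optimize import least_squares
L=np.array([[-50,76,54],[-50,-76,54],[50,76,54],[50,-76,54],[-114,16,36],[-114,-16,36]])/1e3
t=np.array([[310.5,274],[380.5,268.5],[307.5,226.2],[376.2,222],[341,301.7],[355.5,300.2]])
s=np.array([[347.1,252.2],[333.9,206],[294.8,256],[285.2,210],[372.6,238.5],[370.7,228]])
f=lambda p:np.r_[proj("top",box(p,L))-t,proj("side",box(p,L))-s].ravel()
r=least_squares(f,[.45,0,0],loss="soft_l1");print(r.x);print(f(r.x).reshape(-1,2).round(1))
p=r.x
for n,q in dict(pad=[-.099,0,.036],hinge=[.05,0,.054],edge_up=[.001,0,.15],edge_open=[.08,0,.158]).items(): print(n,box(p,q).round(4))
print("tin",ray("top",(432,278),.039),"measure",ray("top",(421,223),.034),"reel",ray("top",(256,270),.056))
from scipy.spatial.transform import Rotation as R
print(R.from_quat(bot.get_obs()["tool_rot"]).as_matrix().round(3))
E
```

```text
[ 0.55768397 -0.03605972  0.06305016]
[[ 0.  -1.1]
 [ 0.7 -0.8]
 [-0.3  0.8]
 [ 0.8  0. ]
 [-0.5 -0.4]
 [-0.2 -0. ]
 [ 0.3  0.3]
 [ 0.3  0.1]
 [-0.3  1.4]
 [ 1.   0.1]
 [ 0.8 -1.2]
 [-0.7 -0.3]]
pad [[ 0.4589 -0.0423  0.036 ]]
hinge [[ 0.6076 -0.0329  0.054 ]]
edge_up [[ 0.5587 -0.036   0.15  ]]
edge_open [[ 0.6375 -0.031   0.158 ]]
tin [ 0.49077939 -0.22640104  0.039     ] measure [ 0.61313853 -0.20826622  0.034     ] reel [0.51023664 0.15295459 0.056     ]
[[-0.972  0.235 -0.   ]
 [ 0.235  0.972 -0.002]
 [-0.    -0.002 -1.   ]]
```

```bash
python3 - <<'E'
from h import *
from scipy.spatial.transform import Rotation as R
u=np.array([-np.sin(.063),np.cos(.063),0])
r=R.from_rotvec(u*np.radians(-20))*R.from_euler('z',17.2,degrees=True)
print(r.as_rotvec(degrees=True).round(2)); print((r*R.from_quat(bot.get_obs()["tool_rot"])).as_matrix().round(3))
E
python3 -m jog '[[[0.16,-0.25,0,2,-10,8,255],[0.16,-0.25,0,2,-10,8,255],[0.16,-0.25,0,2,-10,8,255],[0.16,-0.25,0,2,-10,8,255],[0.16,-0.25,0,2,-10,8,255],[0.16,-0.25,0,2,-10,8,255],[0.16,-0.25,0,2,-10,8,255],[0.16,-0.25,0,2,-10,8,255]]]'
python3 -c "
from workcell import bot;from scipy.spatial.transform import Rotation as R
o=bot.get_obs();print(bot.tip_extent,o['clock'],R.from_quat(o['tool_rot']).as_matrix().round(3))"
```

```text
[ -1.75 -20.    17.02]
[[-0.938 -0.063  0.341]
 [-0.06   0.998  0.02 ]
 [-0.342 -0.002 -0.94 ]]
clock: 0.77
eef_pos: [0.2793, 0.2305, 0.239]
tool_rot: [0.053, 0.995, 0.026, 0.085]
ft_force: [-0.1, 0.4, -0.2]
grip_width: 0.0002
0.008 0.7667 [[-0.98   0.101  0.172]
 [ 0.11   0.993  0.043]
 [-0.167  0.061 -0.984]]
```

```bash
python3 - <<'E'
from h import *
from scipy.spatial.transform import Rotation as R
M=np.array([[-.938,-.063,.341],[-.06,.998,.02],[-.342,-.002,-.94]])
print((R.from_matrix(M)*R.from_quat(bot.get_obs()["tool_rot"]).inv()).as_rotvec(degrees=True).round(2))
E
```

```text
[ -3.78 -10.32   9.09]
```

```bash
python3 -m jog '[[[0.184,-0.2725,-0.08,-3.8,-10.3,9.1,255],[0.184,-0.2725,-0.08,-3.8,-10.3,9.1,255],[0.184,-0.2725,-0.08,-3.8,-10.3,9.1,255],[0.184,-0.2725,-0.08,-3.8,-10.3,9.1,255],[0.184,-0.2725,-0.08,-3.8,-10.3,9.1,255],[0.184,-0.2725,-0.08,-3.8,-10.3,9.1,255],[0.184,-0.2725,-0.08,-3.8,-10.3,9.1,255],[0.184,-0.2725,-0.139,-3.8,-10.3,9.1,255],[0.184,-0.2725,-0.139,-3.8,-10.3,9.1,255],[0.184,-0.2725,-0.139,-3.8,-10.3,9.1,255]]]'
python3 - <<'E'
from h import *
import cv2
print(bot.camera_model("wrist")["T"].round(3))
w=bot.camera("wrist");s=bot.camera("side")[170:290,270:430]
cv2.imwrite("pics/w1.png",cv2.hconcat([cv2.resize(w,(400,300)),cv2.resize(s,(400,300),interpolation=3)]))
E
```

```text
clock: 1.6
eef_pos: [0.4579, -0.0388, 0.0922]
tool_rot: [-0.034, 0.986, 0.006, 0.165]
ft_force: [-0.8, 1.5, -1.4]
grip_width: -0.0003
[[-0.068  0.821  0.567  0.349]
 [ 0.998  0.057  0.038 -0.046]
 [-0.001  0.568 -0.823  0.197]
 [ 0.     0.     0.     1.   ]]
```

View pics/w1.png

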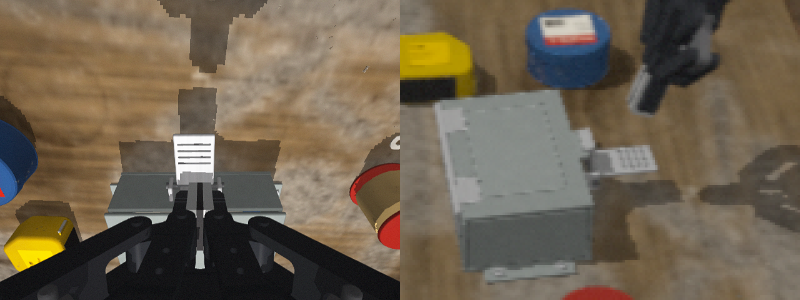

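The wrist view shows the pad under and just ahead of the closed fingers, which are about 3 mm to its +y side. Nothing else is near. I'll let the arm settle and check the pad projection.

```bash
python3 -m jog '[[[0,0,0,0,0,0,255],[0,0,0,0,0,0,255],[0,0,0,0,0,0,255]]]'
python3 - <<'E'
from h import *
p=[.5577,-.0361,.06305]
print(proj("wrist",box(p,[[-.114,.016,.036],[-.114,-.016,.036],[-.05,.076,.054],[-.05,-.076,.054]]))/1.6)
from scipy.spatial.transform import Rotation as R
print(R.from_quat(bot.get_obs()["tool_rot"]).as_matrix().round(3))
E
```

```text
clock: 1.95
eef_pos: [0.4625, -0.0356, 0.1027]
tool_rot: [-0.037, 0.984, 0.005, 0.175]
ft_force: [-0.5, 0.2, -1.0]
grip_width: -0.0003
[[212.5190503  120.30977711]
 [170.70631215 119.79212849]
 [280.11464658 197.39421435]
 [102.59904099 195.43590491]]
[[-0.936 -0.075  0.343]
 [-0.071  0.997  0.024]
 [-0.344 -0.002 -0.939]]
```

```bash
python3 -m jog '[[[0.001,-0.0065,-0.03,0,0,0,255],[0.001,-0.0065,-0.045,0,0,0,255],[0.001,-0.0065,-0.048,0,0,0,255],[0.001,-0.0065,-0.05,0,0,0,255],[0.001,-0.0065,-0.05,0,0,0,255],[0.001,-0.0065,-0.05,0,0,0,255]]]'
```

```text
clock: 2.45
eef_pos: [0.4635, -0.0427, 0.0519]
tool_rot: [-0.037, 0.984, 0.005, 0.174]
ft_force: [-0.2, 0.6, 0.5]
grip_width: 0.0
```

```bash
python3 -m jog '[[[0,0,-0.004,0,0,0,255],[0,0,-0.008,0,0,0,255],[0,0,-0.011,0,0,0,255],[0,0,-0.014,0,0,0,255],[0,0,-0.014,0,0,0,255],[0,0,-0.014,0,0,0,255]]]'
```

```text
clock: 2.95
eef_pos: [0.4633, -0.0431, 0.0368]
tool_rot: [-0.036, 0.984, 0.005, 0.173]
ft_force: [1.4, 0.5, 4.4]
grip_width: 0.0003
```

```bash
python3 -m jog '[[[0,0,0,0,0,0,255],[0,0,0.01,0,0,0,255],[-0.01,0,0.04,0,0,0,255],[-0.03,0,0.08,0,0,0,255],[-0.05,0,0.11,0,0,0,255],[-0.05,0,0.11,0,0,0,255],[-0.05,0,0.11,0,0,0,255],[-0.05,0,0.11,0,0,0,255]]]'
python3 - <<'E'
from h import *
import cv2
w=bot.camera("wrist");s=bot.camera("side")[120:300,240:480]
cv2.imwrite("pics/w2.png",cv2.hconcat([cv2.resize(w,(400,300)),cv2.resize(s,(400,300),interpolation=3)]))
E
```

```text
clock: 3.62
eef_pos: [0.4112, -0.0429, 0.1455]
tool_rot: [-0.036, 0.984, 0.005, 0.172]
ft_force: [-0.7, -0.6, -0.7]
grip_width: 0.0005
```

View pics/w2.png

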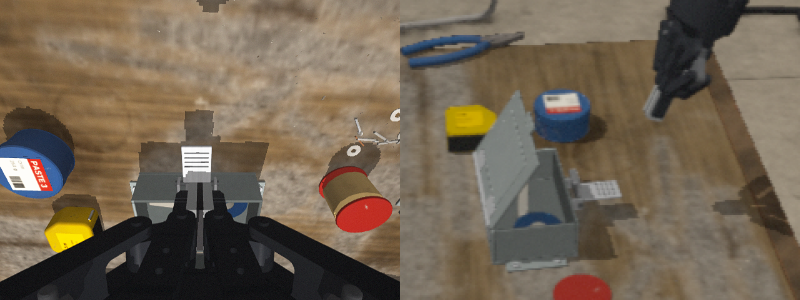

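The lid is sprung up to about 1.1 rad and the tab is level and free. The box contents, with the blue roll visible, are undisturbed. Next I approach the lid and push it.

```bash
python3 -m jog '[[[0.04,0.005,-0.0135,0,0,0,255],[0.08,0.01,-0.0135,0,0,0,255],[0.115,0.0105,-0.0135,0,0,0,255],[0.125,0.0105,-0.0135,0,0,0,255],[0.132,0.0105,-0.0135,0,0,0,255],[0.138,0.0105,-0.0135,0,0,0,255],[0.144,0.0105,-0.0135,0,0,0,255],[0.150,0.0105,-0.0135,0,0,0,255],[0.156,0.0105,-0.0135,0,0,0,255],[0.162,0.0105,-0.0135,0,0,0,255]]]'
python3 -m jog '[[[0.006,0,0,0,0,0,255],[0.012,0,0,0,0,0,255],[0.018,0,0,0,0,0,255],[0.024,0,0,0,0,0,255],[0.03,0,0,0,0,0,255],[0.035,0,0,0,0,0,255],[0.039,0,0,0,0,0,255],[0.039,0,0,0,0,0,255],[0.039,0,0,0,0,0,255],[0.039,0,0,0,0,0,255]]]'
```

```text
clock: 4.55
eef_pos: [0.574, -0.0325, 0.1328]
tool_rot: [-0.036, 0.984, 0.005, 0.172]
ft_force: [-0.8, 0.0, 0.5]
grip_width: 0.0002
clock: 5.38
eef_pos: [0.6132, -0.0325, 0.1327]
tool_rot: [-0.036, 0.984, 0.005, 0.172]
ft_force: [-0.3, 0.4, 0.3]
grip_width: -0.0
```

```bash
python3 -m jog '[[[0.002,0,0,0,0,0,255],[0.004,0,0,0,0,0,255],[0.004,0,0,0,0,0,255],[0.004,0,0,0,0,0,255],[0.004,0,0,0,0,0,255]]]'
python3 - <<'E'
from h import *
import cv2
s=bot.camera("side")[120:300,240:480]
cv2.imwrite("pics/s3.png",cv2.resize(s,(800,600),interpolation=3))
p=[.5577,-.0361,.06305]
for a in(1.6,1.72,1.85): print(a,[( (proj("side",box(p,[.05-.1*np.cos(a),y,.054+.1*np.sin(a)]))[0]-[240,120])*800/240).round() for y in(.076,-.076)])
E
```

```text
clock: 5.8
eef_pos: [0.6173, -0.0325, 0.1329]
tool_rot: [-0.036, 0.984, 0.005, 0.172]
ft_force: [-0.6, -0.2, 0.1]
grip_width: 0.0
1.6 [array([171., 313.]), array([143., 162.])]
1.72 [array([149., 317.]), array([123., 165.])]
1.85 [array([125., 323.]), array([102., 170.])]
```

View pics/s3.png

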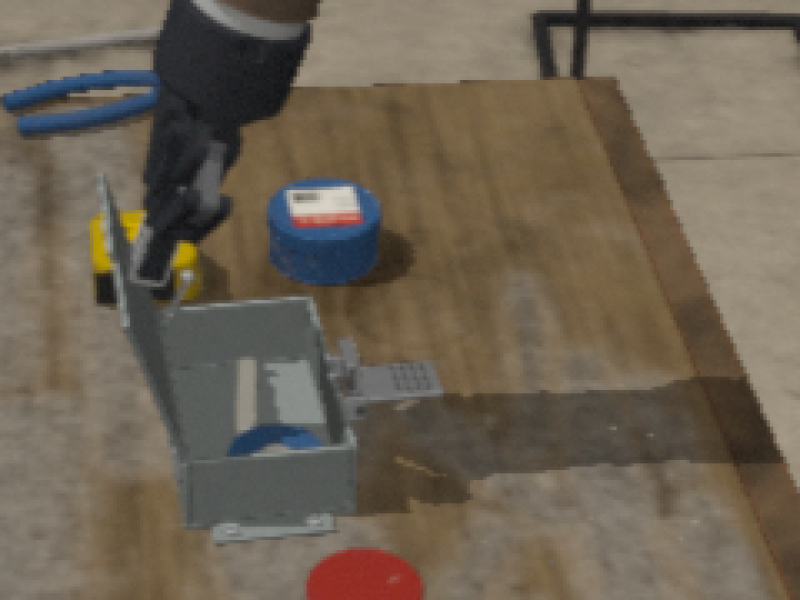

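The lid's top corners are at (123,325) and (101,175), which match the 1.85 prediction of (125,323) and (102,170). So it is at the stop, and I retreat.

```bash
python3 -m jog '[[[0,0,0,0,0,0,255],[-0.005,0,0,0,0,0,255],[-0.015,0,0.003,0,0,0,255],[-0.045,0,0.02,0,0,0,255],[-0.08,0,0.04,0,0,0,255],[-0.12,0,0.06,0,0,0,255],[-0.15,0,0.07,0,0,0,255],[-0.15,0,0.07,0,0,0,255],[-0.15,0,0.07,0,0,0,255],[-0.15,0,0.07,0,0,0,255]]]'
python3 - <<'E'
from h import *
import cv2
s=bot.camera("side")[120:300,240:480]; t=bot.camera("top")[190:340,230:470]
cv2.imwrite("pics/s4.png",cv2.hconcat([cv2.resize(s,(400,300),interpolation=3),cv2.resize(t,(400,300),interpolation=3)]))
E
```

```text
clock: 6.68
eef_pos: [0.4676, -0.0325, 0.2034]
tool_rot: [-0.036, 0.984, 0.005, 0.173]
ft_force: [0.1, 0.7, -0.2]
grip_width: -0.0
```

View pics/s4.png

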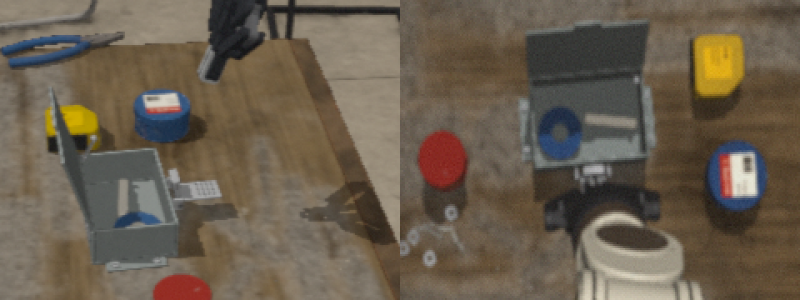

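With nothing touching it, the lid stays at the stop: corners at (61,162) and (51,88) at half scale, same as before. The tab is level and the neighbouring things have not moved.

```bash
python3 -c "
from workcell import bot
print(bot.job_done(), bot.get_obs()['clock'])"
```

```text
the job is handed in; nothing more can be done
the job is handed in; nothing more can be done
```

The lid of the right-hand box is fully open against its stop and stays there by itself. I handed the job in at about 6.7 s of the 38 s allowed.

- **Tab:** I pressed it with the closed fingertips, about 10 mm down at about 4.4 N. The lid sprang up, and the tab looked level again once I let go.
- **Lid:** I pushed it over with the fingertips and then backed away. In the side view its top corners matched the predicted 1.85 rad position to within about 2 pixels of the original picture, and they had not moved after the fingers withdrew.
- **Surroundings:** The tape measure, tin and reel looked unmoved in the pictures, and the tape roll and chalk were lying flat on the box floor. I judged this by eye and did not measure their positions again at the end.
- **Disagreement:** The arm stopped about 6 mm off in y above the pad. I corrected this before pressing. No other check failed or disagreed.

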